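Take the weighing pan off the dial scale's deep hook

ROBOT

A 6-joint arm with a two-finger parallel gripper is mounted at the origin on the work surface. World frame = base frame: x ahead of the robot, y to its left, z up, the work surface at z = 0. Lengths are in m, angles in rad, forces in N, time in s.
With the tool pointing down it reaches from about 0.35 to 0.975 m from the base axis. Payload 17.4 kg.
Tool frame: the origin (TCP) lies on the mounting face of the last link; the fingertips stand 173 mm ahead of it and the grasp point (between the pads) lies 155 mm ahead of it; z points along the fingers, y is the direction in which the jaws open and shut (so a half turn about z gives the same grasp; the last joint's range is limited). The gripper opens to 85 mm and grips with 20 to 120 N. Pads are 22 mm wide; open, the fingers measure 114 mm over their backs; the gripper's body (76 mm by 85 mm) begins 54 mm behind the grasp point. The pads swing forward as they close: fully open they stand 13 mm farther back than shut.
Start: joints at [1.242, 0.116, 1.442, -0, 1.584, -0.038], TCP at [0.194, 0.647, 0.405] pointing down, gripper open.
Joint ranges: [-2.83, 2.83], [-0.83, 2.19], [0.07, 2.5], [-1.14, 4.28], [0.01, 3], [-2.97, 2.97]. Speed limits (rad/s): [1.89, 1.89, 2.22, 3.14, 3.14, 3.14].

INTERFACE

Orientations are given as a unit quaternion [x, y, z, w].
In Python, from workcell import robot gives the robot as it stands. The module is installed in compiled form; this text tells all that it offers.
- The arm moves only by the tool step_arm, never from a script. Its argument "motion" is one flat list of numbers, 5 for each row, row after row: the closure, from 0 (fully open) to 1 (shut), then the shift along the tool's x, y, z in mm, then the turn about the tool's z in degrees. In form: [jaw, tx, ty, tz, spin, jaw, tx, ty, tz, spin, ...]. A call has exactly 10 rows; each row shifts and turns the commanded pose from where the row before left it, along the tool's axes as they then stand; what a row does not reach is not made up. A row lasts 1/8 s, in which the tool goes at most 62.5 mm and 10.7 degrees, less where a joint would pass 70% of its speed; a pose out of reach is approached as far as the arm can. A call with a gripper value outside its range is refused whole. The fingers move at their own pace and stop on an object; "grip_force" is the grip in N (left out, the last holds). Time passes only in rows, so rows that do not move let the fingers close, or fill a call up. It gives the time, the measured TCP pose, the force and the opening at its end, in the units of the state.
- robot.observe(): the state, without advancing time (a new reading comes with each control period).
- robot.snapshot(name): name is "scene" or "top"; returns (picture, depth): 420x560x3 uint8, blue, green, red; 420x560 float32, m along the optical axis (not along the pixel's ray), 0 where there is no reading.
- robot.calibration(name): a dict with "camera_matrix" (3x3 intrinsics, pixels), "world_from_camera" (4x4, takes a point from camera to world coordinates). Camera axes: x right, y up, looking along -z (the intrinsics and any distortion apply to the point x, -y, -z); pixel columns grow to the right and rows downward; lengths in m; the calibration is good to about 2 mm. A picture is of the moment at which its call begins. calibration takes no time and is no camera call.
- robot.hand_in(): hands the job in, once; it reports no verdict.
The state is a dict: "t": time; "qpos": joint angles; "dq": joint speeds; "tau": joint torques, N m; "position": TCP position; "eef_rot": TCP orientation; "contact_force": force on the tool from outside, world axes, zero at the start; "wrist_torque": the same for the moment, N m; "grip_width": finger opening in m.
Only numpy, scipy, OpenCV 4.12 (cv2) and the standard library are available. Lean on these libraries where they do the work, as an engineer would, in place of code of your own. Each camera call takes 0.05 s, during which the arm holds its last target. There are 200 camera calls.

TASK

The casting has been weighed: take the steel pan, with the casting in it, off the deep upturned hook of the hanging dial scale by its black handle, and set it down gently, flat on the floor of the shallow wooden tray. The hook follows the pan up on its spring, so feel for the moment the scale stops carrying it, raise the pan's eye just past the hook's tip and only then draw it out, never tugging the hook sideways or hauling it up against its stop. Keep the pan level so the casting stays in it, keep the robot off the scale, and leave everything else on the bench where it is.

Things in the scene. Friction and masses are not known exactly. Their poses are not given: they have to be found in the camera images.
- scale: Hanging dial scale on a grey stand, fixed. Origin on the bench straight below the hook's saddle; z up; its -x is the way the hook opens and the pan comes off; post 165 mm behind (+x). The hook: a J of steel strip 16 wide, 4 mm thick; flat saddle 26 mm long in x between the shank (+x) and the upturned prong (-x side), whose tip is 30 mm above the saddle.
- dial (a point): Dial centre of the scale's red case (120 mm round, 40 mm deep, underside 395 mm above the bench, face level with the saddle's middle in x). Its spring, about 0.11 N per mm, lets the hook sink straight down: an unknown 20 to 50 mm under the pan. Raise the pan and the hook follows, carrying less and less, till it meets its rigid top stop and carries nothing.
- pan: Steel weighing pan on the hook: 130 mm across the rim, flat bottom 108 mm, 50 mm deep, 0.20 kg. Origin at the centre of its underside, z up; black handle out to -x. A 6 mm wire bail rises from the rim at +y and -y to a closed eye in the pan's y-z plane, 36 mm wide inside; top bar flat, 10 mm wide in x, underside at z = 165, top 170; bottom bar's upper side at z = 126 mm.
- eye (a point): Middle of the underside of the top bar of the pan's eye, where it sits on the hook's saddle, 165 mm above the pan's underside; axes as the pan's. Raised 30 mm above the saddle the bar is level with the prong's tip; at 35 mm the eye's bottom bar meets the hook's underside.
- handle (a point): Middle of the grip of the pan's black handle: a level bar 16 mm wide (pan y), 16 mm tall, reaching from 64 to 144 mm in front (-x) of the pan's centre; this point is 105 mm in front and 48 mm above the underside. Grip it across its width from above. Axes as the pan's.
- casting: The weighed grey metal casting, a round lump 48 mm across and 26 mm tall lying loose in the pan; 0.09 to 0.35 kg, solid or hollow. Origin at the centre of its underside.
- tray: Shallow wooden tray, 200 x 200 mm outside, 188 x 188 mm inside, fixed to the bench. Origin at the centre of its underside; its floor is 6 mm and its rim 18 mm above the bench.
- glue: Bystander: a yellow glue bottle with black cap, 40 mm diameter, 100 mm tall, standing. Origin at the centre of its underside.
- cup: Bystander: a small white bowl, 60 mm across, 45 mm tall. Origin at the centre of its underside.
- jar: Bystander: a green glass jar with white lid, 54 mm diameter, 70 mm tall. Origin at the centre of its underside.
- weight: Bystander: a brass calibration weight, plain cylinder 32 mm diameter, 30 mm tall. Origin at the centre of its underside.
- paint: Bystander: an orange paint jar with white cap, 30 mm diameter, 50 mm tall. Origin at the centre of its underside.

How it is judged:
On the way:
1. the pan's eye is off the hook: at least 25 mm out in front of the saddle, still higher than 250 mm above the bench, not touching the scale (x of eye in the frame of scale below -0.025 m and height (world z) of eye above 0.25 m and contact force between pan and scale below 0.2 N), for 0.1 s.
At the end, for the whole second after the job is handed in: The pan stands flat on the tray's floor inside its rim (underside 2 to 10 mm above the bench, tilted under 0.06 rad, its centre within 60 mm of the tray's), with the casting lying in it (within 60 mm of the pan's origin), let go and at rest (height (world z) of pan between 0.002 and 0.01 m and angle between pan's own z axis and vertical below 0.06 rad and contact force between pan and tray above 0.5 N and horizontal distance between pan and tray below 0.06 m and distance between casting and pan below 0.06 m and linear speed of pan below 0.02 m/s and linear speed of casting below 0.03 m/s); the robot touches nothing.
It fails at once if the hook is tugged or hauled: more than 8 N between pan and scale, or more than 5 N while the eye is raised over 285 mm above the bench, where the scale carries nothing (contact force between pan and scale above 8 N or (height (world z) of eye above 0.285 m and contact force between pan and scale above 5 N)).
It fails at once if the pan is banged or pressed into the tray: more than 18 N (contact force between pan and tray above 18 N).
It fails at once if the robot pushes on the scale (over 3 N) (contact force between any of the fingers, the arm and scale above 3 N).
It fails at once if the pan is tipped more than 0.45 rad (angle between pan's own z axis and vertical above 0.45 rad).
It fails at once if a bystander is moved more than 20 mm (distance of any of glue, cup, jar, weight, paint from where it was at the start of the episode above 0.02 m).
It also fails if it takes over 64 s, if anything falls off the work surface, if the arm or the gripper's body presses on something with over 40 N, if the wrist force passes 120 N, or if a joint passes its speed limit or range.

## Working session

There is one attempt and no reset: what is moved stays moved. The work goes in short steps, Python scripts to look and compute and a tool call to move; the robot and the scene stay as the last step left them, time stands still between calls to the robot, and variables do not carry over. Pictures are saved under pics/ and viewed, about 8 in all and at most 12, crops included, and the job is handed in when it is done.

Besides the shell and the picture viewer there is one more tool, called by a JSON object that holds its "op" and its "data". step_arm: Moves the arm, as the interface text tells. Its arguments: {"type":"object","properties":{"motion":{"type":"array"},"grip_force":{"type":"number"}},"required":["motion"]}

```bash
mkdir -p pics; cat > h.py <<'E'
import numpy as np, cv2
from workcell import robot
def snap(n,f=None):
    im,d=robot.snapshot(n)
    if f: cv2.imwrite(f'pics/{f}.png',im)
    return im,d,robot.calibration(n)
def pts(d,c):
    K=np.array(c['camera_matrix']);T=np.array(c['world_from_camera'])
    v,u=np.mgrid[:d.shape[0],:d.shape[1]]
    p=np.stack([(u-K[0,2])/K[0,0]*d,-(v-K[1,2])/K[1,1]*d,-d],-1)
    P=p@T[:3,:3].T+T[:3,3]; P[d<=0]=np.nan
    return P
E
python3 - <<'E'
from h import *
ims=[]
for n in('scene','top'):
    im,d,c=snap(n,n+'0');ims.append(im);np.save(n+'.npy',pts(d,c))
    print(n,np.round(c['camera_matrix'],1).tolist(),np.round(c['world_from_camera'],3).tolist(), c.keys())
print(robot.observe())
E
```

```text
scene [[440.9, 0.0, 282.9], [0.0, 440.9, 201.7], [0.0, 0.0, 1.0]] [[0.594, -0.529, 0.605, 1.454], [0.804, 0.38, -0.457, -0.656], [0.011, 0.758, 0.652, 1.178], [0.0, 0.0, 0.0, 1.0]] dict_keys(['camera_matrix', 'world_from_camera'])
top [[420.2, 0.0, 277.1], [0.0, 420.2, 210.1], [0.0, 0.0, 1.0]] [[-0.025, 0.994, -0.108, 0.454], [-1.0, -0.025, 0.007, 0.003], [0.004, 0.109, 0.994, 1.698], [0.0, 0.0, 0.0, 1.0]] dict_keys(['camera_matrix', 'world_from_camera'])
{'t': 0.1, 'qpos': array([ 1.24221354e+00,  1.16396497e-01,  1.44219407e+00, -4.95573358e-05,
        1.58401288e+00, -3.78164605e-02]), 'dq': array([-1.01619480e-03,  5.92628716e-04, -2.83892942e-03, -9.43218542e-05,
       -1.51623585e-03,  1.32702828e-03]), 'tau': array([ 3.83185994e-03, -7.33676219e+01, -6.33772230e+01,  1.43360667e-04,
        5.46350959e-03, -3.32059449e-05]), 'position': array([0.19353748, 0.64665733, 0.40406664]), 'eef_rot': array([ 1.44871853e-01,  9.89450297e-01, -5.01455150e-04, -6.77097852e-05]), 'contact_force': array([ 0.06962066, -0.52386474,  0.11778831]), 'wrist_torque': array([-0.01242435,  0.00819238,  0.02912594]), 'grip_width': 0.08561878662275996}
```

View pics/scene0.png

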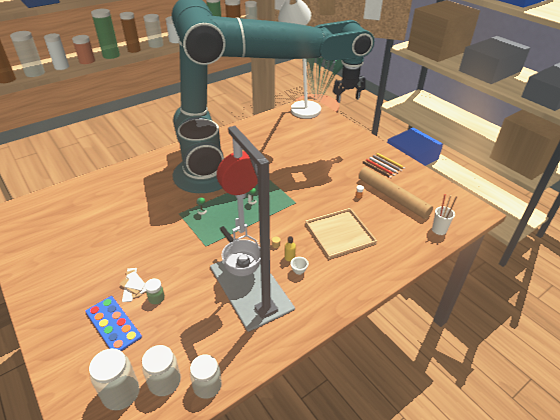

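View pics/top0.png

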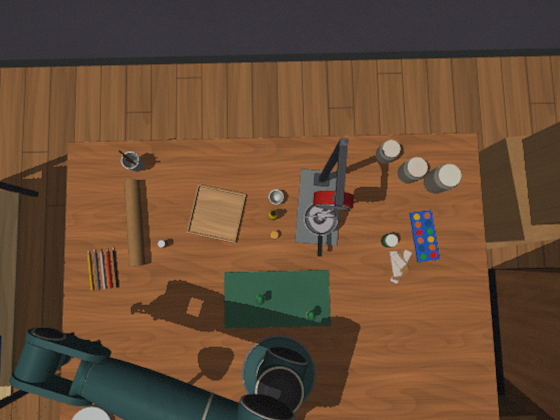

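The scene view shows the scale and red dial at (238,173), with the pan at (240,258) and its handle at (227,233). The tray is at (340,233), the glue at (290,250) and the cup at (299,267). In the top view the pan is at (320,220) with its handle toward the robot (320,248), and the tray is at (217,213).

```bash
python3 - <<'E'
from h import *
S=np.load('scene.npy');T=np.load('top.npy')
si=cv2.imread('pics/scene0.png');ti=cv2.imread('pics/top0.png')
a=cv2.resize(si[140:320,180:320],None,fx=3,fy=3,interpolation=cv2.INTER_CUBIC)
b=cv2.resize(ti[160:270,260:370],(540,540)) ; b=cv2.resize(ti[160:270,290:370],None,fx=4.9,fy=4.9,interpolation=cv2.INTER_CUBIC)
cv2.imwrite('pics/crop.png',np.hstack([a[:539],b[:539,:380]]))
def rep(n,m,P):
    q=P[m&~np.isnan(P[...,0])]
    if len(q): print(n,len(q),'med',np.round(np.median(q,0),3),'lo',np.round(np.percentile(q,3,axis=0),3),'hi',np.round(np.percentile(q,97,axis=0),3))
for n,im,P in(('S',si,S),('T',ti,T)):
    hsv=cv2.cvtColor(im,cv2.COLOR_BGR2HSV);h,s,v=cv2.split(hsv)
    reg=(P[...,0]>.3)&(P[...,0]<.95)&(abs(P[...,1])<.45)
    rep(n+' red',reg&((h<6)|(h>172))&(s>160)&(P[...,2]>.3),P)
    # pan and handle
    box=reg&(P[...,1]>-.27)&(P[...,1]<0)
    dark=box&(v<60)&(P[...,2]>.08)&(P[...,2]<.25)
    rep(n+' dark',dark,P)
    g=box&(s<60)&(P[...,2]>.08)&(P[...,2]<.2); rep(n+' pan',g,P)
    for lo in np.arange(0,.46,.03):
        rep(n+' z%.2f'%lo,box&(P[...,2]>=lo)&(P[...,2]<lo+.03)&(P[...,2]>.02),P)
# tray: top image contour
P=T;z=P[...,2]
m=(z>.003)&(z<.03)&(P[...,0]>.5)&(P[...,0]<.85)&(P[...,1]>.05)&(P[...,1]<.4)
rep('tray',m,P)
mm=cv2.morphologyEx(m.astype(np.uint8),cv2.MORPH_OPEN,np.ones((3,3)))
cs,_=cv2.findContours(mm,cv2.RETR_EXTERNAL,cv2.CHAIN_APPROX_NONE);c=max(cs,key=cv2.contourArea)
q=np.array([P[y,x,:2] for x,y in c[:,0]],np.float32);print('trayrect',cv2.minAreaRect(q))
# bystanders
m=(z>.025)&(z<.12)&(P[...,0]>.3)&(P[...,0]<.9)&(abs(P[...,1])<.45)
n_,l,st,_=cv2.connectedComponentsWithStats(m.astype(np.uint8))
for i in range(1,n_):
    if st[i,4]>8: rep('blob%s'%st[i,:2],l==i,P)
E
```

```text
S red 792 med [ 0.631 -0.196  0.482] lo [ 0.6   -0.232  0.405] hi [ 0.639 -0.143  0.513]
S dark 7 med [ 0.524 -0.175  0.119] lo [ 0.473 -0.177  0.092] hi [ 0.592 -0.159  0.121]
S pan 1016 med [ 0.604 -0.186  0.108] lo [ 0.484 -0.233  0.082] hi [ 0.768 -0.115  0.192]
S z0.00 248 med [ 0.758 -0.189  0.025] lo [ 0.541 -0.223  0.021] hi [ 0.782 -0.003  0.03 ]
S z0.03 179 med [ 0.697 -0.024  0.041] lo [ 0.552 -0.21   0.03 ] hi [ 0.769 -0.003  0.058]
S z0.06 754 med [ 0.582 -0.167  0.072] lo [ 0.534 -0.224  0.063] hi [ 0.767 -0.007  0.089]
S z0.09 564 med [ 0.593 -0.175  0.106] lo [ 0.474 -0.235  0.091] hi [ 0.767 -0.113  0.119]
S z0.12 123 med [ 0.598 -0.189  0.129] lo [ 0.458 -0.232  0.12 ] hi [ 0.768 -0.117  0.149]
S z0.15 91 med [ 0.757 -0.201  0.166] lo [ 0.587 -0.221  0.153] hi [ 0.77  -0.129  0.179]
S z0.18 119 med [ 0.754 -0.194  0.192] lo [ 0.589 -0.204  0.181] hi [ 0.769 -0.151  0.208]
S z0.21 153 med [ 0.609 -0.189  0.229] lo [ 0.579 -0.204  0.212] hi [ 0.769 -0.152  0.239]
S z0.24 123 med [ 0.755 -0.187  0.254] lo [ 0.578 -0.204  0.241] hi [ 0.77  -0.169  0.268]
S z0.27 118 med
[... 2759 characters left out ...]
 0.039] lo [ 0.66  -0.033  0.027] hi [0.716 0.022 0.05 ]
blob[303 204] 657 med [ 0.575 -0.164  0.07 ] lo [ 0.495 -0.227  0.061] hi [ 0.637 -0.117  0.118]
blob[268 210] 80 med [0.614 0.008 0.069] lo [ 0.599 -0.007  0.054] hi [0.633 0.024 0.101]
blob[327 210] 55 med [ 0.615 -0.224  0.08 ] lo [ 0.597 -0.235  0.062] hi [ 0.626 -0.205  0.115]
blob[271 231] 41 med [0.54  0.006 0.03 ] lo [ 0.525 -0.009  0.026] hi [0.553 0.018 0.038]
blob[383 234] 112 med [ 0.502 -0.436  0.064] lo [ 0.479 -0.449  0.029] hi [ 0.526 -0.424  0.074]
blob[161 241] 32 med [0.512 0.441 0.05 ] lo [0.5   0.434 0.036] hi [0.524 0.449 0.054]
blob[258 295] 11 med [0.304 0.065 0.075] lo [0.301 0.057 0.069] hi [0.307 0.073 0.078]
```

View pics/crop.png

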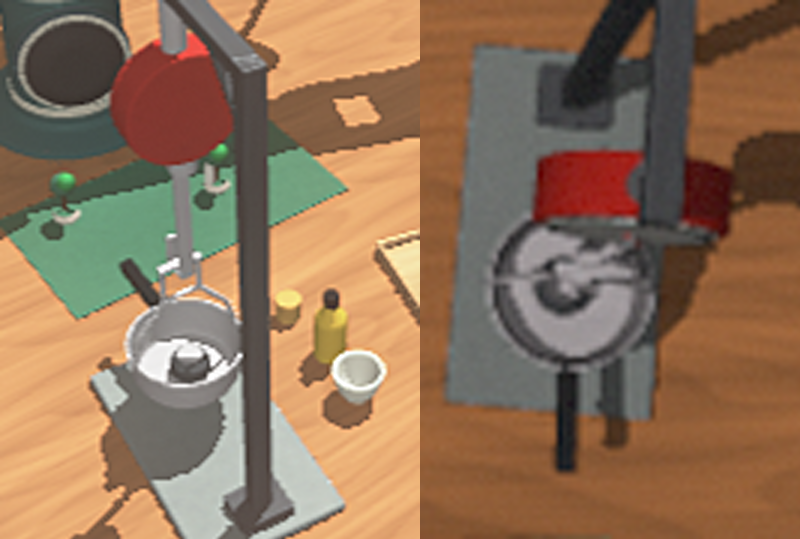

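The crop shows the eye hanging on the hook at crop (180,265), i.e. scene (240,228), with the casting about central in the pan. The handle is black and points at the robot (top view about (320,245)).

```bash
python3 - <<'E'
from h import *
S=np.load('scene.npy');T=np.load('top.npy')
for n,P in(('S',S),('T',T)):
    im=cv2.imread('pics/scene0.png' if n=='S' else 'pics/top0.png').max(2)
    b=(P[...,0]>.42)&(P[...,0]<.522)&(P[...,1]>-.21)&(P[...,1]<-.12)&(P[...,2]>.095)&(P[...,2]<.14)
    q=P[b]; zt=np.percentile(q[:,2],80)
    c=q.mean(0);u=np.linalg.svd(q-c)[2][0];u*=np.sign(u[0]);print(n,'handle',len(q),c.round(4),'dir',u.round(3),'zpct',np.percentile(q[:,2],[10,50,80,95]).round(4),'xlo',q[:,0].min().round(4),'y',np.percentile(q[:,1],[5,95]).round(4))
    top=q[q[:,2]>np.percentile(q[:,2],90)-.006]
    print('  top pts',len(top),top.mean(0).round(4),np.degrees(np.polyfit(top[:,0],top[:,1],1)[0]).round(2))
    # rim circle
    b=(abs(P[...,0]-.59)<.09)&(abs(P[...,1]+.17)<.09)&(P[...,2]>.109)&(P[...,2]<.122)&(P[...,0]>.53)
    q=P[b];A=np.c_[q[:,:2],np.ones(len(q))];s=np.linalg.lstsq(A,(q[:,:2]**2).sum(1),rcond=None)[0];cx,cy=s[:2]/2
    print('  rim',len(q),cx.round(4),cy.round(4),np.sqrt(s[2]+cx**2+cy**2).round(4),q[:,2].max())
    # eye / hook
    b=(abs(P[...,0]-.59)<.03)&(abs(P[...,1]+.17)<.03)&(P[...,2]>.18)&(P[...,2]<.29)
    vv,uu=np.where(b)
    for v in np.unique(vv): 
        r=P[v][b[v]]; print('   row',v,len(r),'u',uu[vv==v].min(),uu[vv==v].max(),r.mean(0).round(3),'x',r[:,0].min().round(3),r[:,0].max().round(3),'y',r[:,1].min().round(3),r[:,1].max().round(3))
    # post, plate, tray rim
    b=(P[...,0]>.72)&(P[...,0]<.79)&(abs(P[...,1]+.19)<.04)&(P[...,2]>.1)&(P[...,2]<.35);q=P[b];print('  post x',np.percentile(q[:,0],[3,97]).round(4),'y',np.percentile(q[:,1],[3,97]).round(4))
    b=(P[...,2]>.011)&(P[...,2]<.022)&(P[...,0]>.5)&(P[...,0]<.86)&(P[...,1]>.06)&(P[...,1]<.39)
    l=cv2.morphologyEx(b.astype(np.uint8),cv2.MORPH_CLOSE,np.ones((3,3)));_,lab,st,_=cv2.connectedComponentsWithStats(l,connectivity=8);i=1+np.argmax(st[1:,4])
    q=P[(lab==i)&b][:,:2].astype(np.float32);print('  tray',len(q),cv2.minAreaRect(q))
E
```

```text
S handle 87 [ 0.4866 -0.1692  0.1187] dir [ 0.997 -0.082  0.005] zpct [0.115  0.1191 0.1214 0.1228] xlo 0.4486 y [-0.1767 -0.1612]
  top pts 72 [ 0.4875 -0.1685  0.1199] -3.32
  rim 135 0.5928 -0.1746 0.0628 0.12106921255611192
   row 216 3 u 241 243 [ 0.609 -0.17   0.289] x 0.608 0.61 y -0.173 -0.167
   row 217 5 u 239 243 [ 0.609 -0.174  0.287] x 0.606 0.612 y -0.18 -0.169
   row 218 8 u 236 243 [ 0.601 -0.175  0.277] x 0.577 0.611 y -0.184 -0.168
   row 219 9 u 235 243 [ 0.599 -0.175  0.272] x 0.574 0.614 y -0.183 -0.167
   row 220 9 u 235 243 [ 0.599 -0.176  0.268] x 0.578 0.613 y -0.182 -0.17
   row 221 9 u 235 243 [ 0.596 -0.174  0.261] x 0.577 0.61 y -0.182 -0.168
   row 222 9 u 235 243 [ 0.596 -0.175  0.257] x 0.579 0.612 y -0.182 -0.169
   row 223 10 u 235 245 [ 0.595 -0.172  0.251] x 0.577 0.611 y -0.183 -0.149
   row 224 11 u 235 245 [ 0.595 -0.171  0.245] x 0.579 0.611 y -0.182 -0.152
   row 225 12 u 235 246 [ 0.596 -0.17   0.242] x 0.576 0.61 y -0.182 -0.152
   row 226 12 u 235 246 [ 0.597 -0.171  0.238] x 0.578 0.611 y -0.183 -0.151
   row 227 11 u 235 246 [ 0.599 -0.17
[... 1939 characters left out ...]
0.165
   row 214 13 u 318 330 [ 0.596 -0.171  0.234] x 0.595 0.597 y -0.192 -0.15
   row 215 15 u 317 331 [ 0.593 -0.171  0.23 ] x 0.592 0.595 y -0.196 -0.148
   row 216 17 u 314 331 [ 0.59  -0.168  0.225] x 0.589 0.595 y -0.196 -0.141
   row 217 14 u 316 330 [ 0.588 -0.172  0.202] x 0.586 0.591 y -0.198 -0.148
   row 218 5 u 322 326 [ 0.581 -0.169  0.245] x 0.58 0.583 y -0.179 -0.164
   row 219 5 u 322 326 [ 0.577 -0.168  0.254] x 0.576 0.578 y -0.174 -0.163
   row 220 1 u 325 325 [ 0.576 -0.175  0.221] x 0.576 0.576 y -0.175 -0.175
  post x [0.7449 0.7652] y [-0.1987 -0.1787]
  tray 293 ((0.63127601146698, 0.23441731929779053), (0.20448438823223114, 0.20002366602420807), 76.49766540527344)
```

{"op": "step_arm", "data": {"motion": [0,0,0,0,-6,0,0,0,0,-6.1,0,-20,-43.7,0,0,0,-20,-43.7,0,0,0,-20,-43.7,0,0,0,-20,-43.7,0,0,0,-20,-43.7,0,0,0,-20,-43.7,0,0,0,-20,-43.7,0,0,0,-20,-43.7,0,0]}}

```text
t: 1.35
position: [0.3253, 0.284, 0.4045]
eef_rot: [0.04, 0.999, -0.0, 0.0]
contact_force: [0.6, 0.1, -0.1]
grip_width: 0.0854
```

{"op": "step_arm", "data": {"motion": [0,-20,-43.7,0,0,0,-20,-43.7,0,0,0,-20,-43.7,0,0,0,-20,-43.7,0,0,0,-20,-43.7,0,0,0,-20,-43.7,0,0,0,-20,-43.7,0,0,0,-20,-43.7,0,0,0,-20,-43.7,0,0,0,-10,-20,0,0], "grip_force": 80}}

```text
t: 2.6
position: [0.4821, -0.1436, 0.4042]
eef_rot: [0.041, 0.999, 0.0, -0.0]
contact_force: [-0.8, 0.7, -0.8]
grip_width: 0.0853
```

{"op": "step_arm", "data": {"motion": [0,-5.5,-12,0,0,0,-5,-11.5,0,0,0.4,0,0,20,0,0.4,0,0,20,0,0.4,0,0,20,0,0.4,0,0,15,0,0.4,0,0,5,0,0.4,0,0,0,0,0.4,0,0,0,0,0.4,0,0,0,0]}}

```text
t: 3.85
position: [0.4904, -0.166, 0.3253]
eef_rot: [0.04, 0.999, -0.0, 0.0]
contact_force: [0.2, 0.0, 0.3]
grip_width: 0.0514
```

```bash
python3 - <<'E'
from h import *
a,d,_=snap('scene');b,e,c=snap('top')
cv2.imwrite('pics/c2.png',np.hstack([cv2.resize(a[130:270,170:290],(480,560),interpolation=cv2.INTER_CUBIC),cv2.resize(b[190:290,290:350],(320,560),interpolation=cv2.INTER_CUBIC)]))
o=robot.observe();print(o['position'],o['eef_rot'],o['contact_force'],o['grip_width'])
E
```

```text
[ 0.49039095 -0.1659619   0.3250786 ] [ 3.98277862e-02  9.99206516e-01 -9.60179480e-05  2.76249961e-04] [ 0.09170447  0.40626953 -1.29999877] 0.051071582285069715
```

View pics/c2.png

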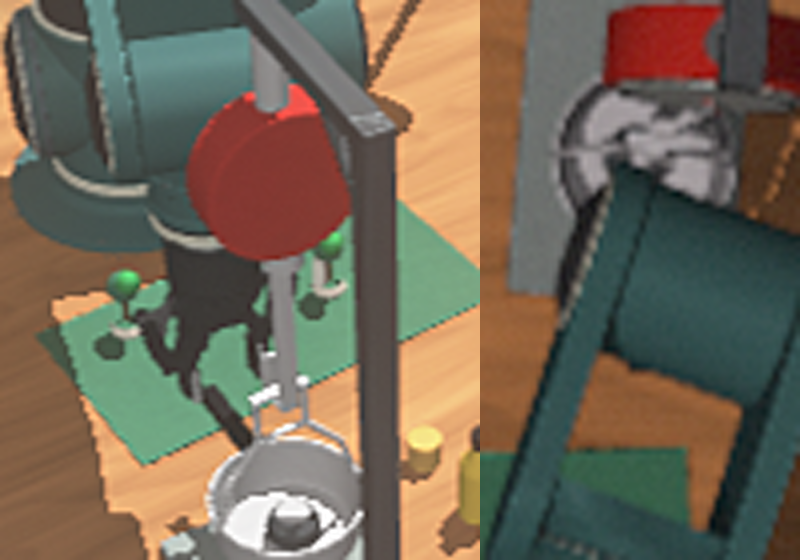

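The jaws straddle the handle (scene crop (205,385)) and point along it. The pan, eye and casting are undisturbed. I'll descend and grip.

{"op": "step_arm", "data": {"motion": [0.4,0,0,18,0,0.4,0,0,18,0,0.4,0,0,15,0,0.4,0,0,6.5,0,0.4,0,0,0,0,0.6,0,0,0,0,0.7,0,0,0,0,0.8,0,0,0,0,1,0,0,0,0,1,0,0,0,0], "grip_force": 80}}

```text
t: 5.2
position: [0.4904, -0.1659, 0.2673]
eef_rot: [0.04, 0.999, 0.0, 0.0]
contact_force: [0.5, 0.8, -0.2]
grip_width: 0.0146
```

```bash
python3 - <<'E'
from h import *
for n in('scene','top'):
    im,d,c=snap(n);P=pts(d,c)
    b=(P[...,2]>.2)&(P[...,0]<.9)&(P[...,1]>-.3)&(P[...,1]<0)&(im[...,0]>im[...,2].astype(int)+15)
    q=P[b];print(n,len(q),'arm max x',[(round(z,2),np.percentile(q[abs(q[:,2]-z)<.03,0],99).round(3)) for z in np.arange(.25,.7,.05) if (abs(q[:,2]-z)<.03).sum()>5])
F=[]
for i in range(6):
    o=robot.observe();F.append(o['contact_force']);snap('top')
o=robot.observe();print(np.round(F,2).tolist(),o['position'],o['wrist_torque'],o['grip_width'],o['t'])
E
```

```text
scene 4068 arm max x [(np.float64(0.3), np.float64(0.535)), (np.float64(0.35), np.float64(0.603)), (np.float64(0.4), np.float64(0.528)), (np.float64(0.45), np.float64(0.509)), (np.float64(0.5), np.float64(0.358)), (np.float64(0.55), np.float64(0.266)), (np.float64(0.6), np.float64(0.158)), (np.float64(0.65), np.float64(0.029))]
top 6313 arm max x [(np.float64(0.35), np.float64(0.47)), (np.float64(0.4), np.float64(0.548)), (np.float64(0.45), np.float64(0.533)), (np.float64(0.5), np.float64(0.355)), (np.float64(0.55), np.float64(0.262)), (np.float64(0.6), np.float64(0.156))]
[[0.55, 1.19, -0.32], [-0.11, 1.17, 0.48], [0.08, 1.23, 0.0], [0.55, 1.36, -0.44], [0.31, 1.32, -0.67], [0.11, 1.75, -0.33]] [ 0.49036941 -0.16591743  0.26722213] [ 0.05906609 -0.02093071  0.21118795] 0.014548202199683695 5.6
```

{"op": "step_arm", "data": {"motion": [1,0,0,-3,0,1,0,0,-3,0,1,0,0,-3,0,1,0,0,-3,0,1,0,0,-3,0,1,0,0,0,0,1,0,0,0,0,1,0,0,0,0,1,0,0,0,0,1,0,0,0,0], "grip_force": 100}}

```text
t: 6.85
position: [0.4903, -0.1659, 0.2822]
eef_rot: [0.04, 0.999, 0.0, -0.0]
contact_force: [-0.8, 2.5, -0.7]
grip_width: 0.0142
```

```bash
cat > m.py <<'E'
from h import *
import sys
F=[];Q=[];n='scene'
for i in range(int(sys.argv[1]) if len(sys.argv)>1 else 8):
    im,d,c=snap(n);o=robot.observe();F.append(np.r_[o['contact_force'],o['wrist_torque']])
    P=pts(d,c)
    b=(abs(P[...,0]-.58)<.05)&(abs(P[...,1]+.17)<.06)&(P[...,2]>.18)&(P[...,2]<.34)
    Q.append(P[b])
F=np.array(F);print('F',F.mean(0).round(3),'sd',F.std(0).round(2),'pos',o['position'].round(4),'t',o['t'],'w',o['grip_width'])
q=np.concatenate(Q)
yl=q[:,1]+.172+.081*(q[:,0]-.592)
def r(s,m): 
    k=q[m]
    if len(k): print(s,len(k),'x',np.percentile(k[:,0],[5,50,95]).round(4),'z',np.percentile(k[:,2],[1,5,50,95,99]).round(4))
r('prong',(q[:,0]<.583)&(abs(yl)<.009))
r('topbar sides',(abs(yl)>.014)&(abs(yl)<.03))
cv2.imwrite('pics/last.png',cv2.resize(im[140:270,190:290],(500,650)[:2],interpolation=cv2.INTER_CUBIC)[:600])
E
python3 m.py
```

```text
F [-0.943  1.674 -1.651  0.078  0.225  0.147] sd [0.5  0.65 0.58 0.01 0.04 0.03] pos [ 0.4904 -0.1659  0.2822] t 7.25 w 0.014069929428273644
prong 511 x [0.5305 0.5358 0.5811] z [0.2409 0.2437 0.2977 0.323  0.3278]
topbar sides 699 x [0.5308 0.5923 0.5976] z [0.1887 0.194  0.2305 0.3193 0.3363]
```

{"op": "step_arm", "data": {"motion": [1,0,0,-3,0,1,0,0,-3,0,1,0,0,-3,0,1,0,0,-3,0,1,0,0,-3,0,1,0,0,-3,0,1,0,0,-2,0,1,0,0,0,0,1,0,0,0,0,1,0,0,0,0]}}

```text
t: 8.5
position: [0.4903, -0.1659, 0.3021]
eef_rot: [0.04, 0.999, 0.0, -0.0]
contact_force: [-0.0, -0.0, -4.3]
grip_width: 0.0141
```

```bash
sed -i 's/q\[:,0\]<.583)/q[:,0]<.583)\&(q[:,0]>.565)/; s/(abs(yl)>.014)/(q[:,0]>.57)\&(abs(yl)>.014)/' m.py; python3 m.py 10
```

```text
F [-0.495  0.237 -3.83   0.024  0.405  0.024] sd [0.5  0.33 0.61 0.04 0.03 0.01] pos [ 0.4904 -0.1659  0.3022] t 9.0 w 0.013936520856938679
prong 315 x [0.5748 0.5787 0.5817] z [0.2593 0.2609 0.2763 0.2916 0.2935]
topbar sides 762 x [0.588  0.5939 0.5988] z [0.2066 0.2124 0.242  0.2678 0.2692]
```

{"op": "step_arm", "data": {"motion": [1,0,0,-3,0,1,0,0,-3,0,1,0,0,-3,0,1,0,0,-3,0,1,0,0,-3,0,1,0,0,-3,0,1,0,0,-2,0,1,0,0,0,0,1,0,0,0,0,1,0,0,0,0]}}

```text
t: 10.25
position: [0.4904, -0.1659, 0.3221]
eef_rot: [0.04, 0.999, 0.0, -0.0]
contact_force: [0.3, -0.4, -5.0]
grip_width: 0.0142
```

```bash
python3 m.py 12
```

```text
F [ 0.122 -0.054 -5.109  0.031  0.514 -0.025] sd [0.69 0.58 0.51 0.03 0.03 0.02] pos [ 0.4904 -0.1659  0.3222] t 10.85 w 0.014535352098315035
prong 291 x [0.5748 0.5786 0.5816] z [0.2644 0.2761 0.2891 0.2995 0.3013]
topbar sides 919 x [0.5896 0.5947 0.5991] z [0.2279 0.2339 0.2611 0.2875 0.2892]
```

{"op": "step_arm", "data": {"motion": [1,0,0,-3,0,1,0,0,-3,0,1,0,0,-3,0,1,0,0,-3,0,1,0,0,-2,0,1,0,0,-2,0,1,0,0,-1,0,1,0,0,0,0,1,0,0,0,0,1,0,0,0,0]}}

```text
t: 12.1
position: [0.4904, -0.1659, 0.3391]
eef_rot: [0.04, 0.999, -0.0, -0.0]
contact_force: [0.2, 0.3, -5.9]
grip_width: 0.0146
```

```bash
cat >> m.py <<'E'
# top surfaces, per image: highest points by part
fr=lambda m:np.mean([np.sort(k[m(k)][:,2])[-4:].mean() for k in Q if m(k).sum()>4])
L=lambda k:k[:,1]+.172+.081*(k[:,0]-.592)
print('prong top4',fr(lambda k:(k[:,0]<.583)&(k[:,0]>.565)&(abs(L(k))<.008)),'bar top4',fr(lambda k:(k[:,0]>.583)&(k[:,0]<.602)&(abs(L(k))>.011)&(abs(L(k))<.025)))
K=np.array(c['camera_matrix']);
cv2.imwrite('pics/last.png',cv2.resize(im[170:250,200:270],(700,800)[:2],interpolation=cv2.INTER_CUBIC)[:600])
E
python3 m.py 10
```

```text
F [-2.860e-01  4.500e-02 -5.202e+00  4.800e-02  5.160e-01 -1.000e-03] sd [0.56 0.41 0.49 0.02 0.03 0.02] pos [ 0.4904 -0.1659  0.3392] t 12.6 w 0.013957164910657458
prong 223 x [0.5745 0.5789 0.5822] z [0.264  0.266  0.2766 0.2999 0.3022]
topbar sides 760 x [0.5892 0.5948 0.5987] z [0.2444 0.2491 0.2786 0.3044 0.306 ]
prong top4 0.29919499518945397 bar top4 0.305373626120014
```

View pics/last.png

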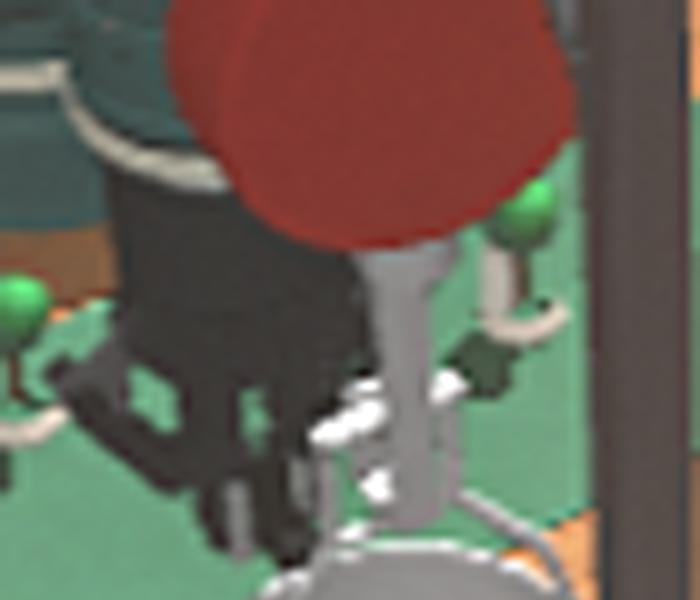

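The bar (crop (350,420)) is about level with the prong's tip, which shows just behind it at (365,385). The lit saddle is at (378,487). I'll go up 3 mm and measure the saddle too.

{"op": "step_arm", "data": {"motion": [1,0,0,-1,0,1,0,0,-1,0,1,0,0,-1,0,1,0,0,0,0,1,0,0,0,0,1,0,0,0,0,1,0,0,0,0,1,0,0,0,0,1,0,0,0,0,1,0,0,0,0]}}

```text
t: 13.85
position: [0.4904, -0.1659, 0.3422]
eef_rot: [0.04, 0.999, 0.0, -0.0]
contact_force: [-0.7, -0.6, -5.7]
grip_width: 0.0142
```

```bash
cat >> m.py <<'E'
k=q[(abs(yl)<.008)&(q[:,0]>.584)&(q[:,0]<.606)];h=np.histogram(k[:,2],np.arange(.22,.34,.003));print([(round(float(b),3),int(a)) for a,b in zip(*h) if a])
k=q[(abs(yl)<.008)&(q[:,0]>.565)&(q[:,0]<.584)];h=np.histogram(k[:,2],np.arange(.22,.34,.003));print('prong',[(round(float(b),3),int(a)) for a,b in zip(*h) if a])
E
python3 m.py 12
```

```text
F [ 0.059 -0.211 -5.036  0.02   0.507 -0.009] sd [0.57 0.45 0.54 0.02 0.02 0.03] pos [ 0.4904 -0.1659  0.3422] t 14.45 w 0.0142241172690429
prong 259 x [0.5746 0.5787 0.5821] z [0.2645 0.2665 0.2767 0.2998 0.3012]
topbar sides 944 x [0.589  0.5948 0.5991] z [0.2459 0.2517 0.2827 0.3076 0.3093]
prong top4 0.2989808767191824 bar top4 0.30869333824837975
[(0.256, 5), (0.259, 5), (0.262, 8), (0.265, 16), (0.268, 25), (0.271, 15), (0.274, 2), (0.277, 3), (0.28, 3), (0.283, 4), (0.286, 3), (0.289, 3), (0.292, 2), (0.295, 1), (0.298, 2), (0.301, 8), (0.304, 37), (0.307, 10), (0.31, 5), (0.313, 1), (0.316, 2), (0.319, 1), (0.325, 3), (0.328, 2), (0.331, 4), (0.334, 2), (0.337, 4)]
prong [(0.262, 3), (0.265, 19), (0.268, 40), (0.271, 29), (0.274, 30), (0.277, 28), (0.28, 21), (0.283, 13), (0.295, 17), (0.298, 36), (0.301, 5)]
```

{"op": "step_arm", "data": {"motion": [1,0,0,-0.5,0,1,0,0,-0.5,0,1,0,0,0,0,1,0,0,0,0,1,0,0,0,0,1,0,0,0,0,1,0,0,0,0,1,0,0,0,0,1,0,0,0,0,1,0,0,0,0]}}

```text
t: 15.7
position: [0.4903, -0.1659, 0.3432]
eef_rot: [0.04, 0.999, 0.0, 0.0]
contact_force: [-0.2, -0.2, -4.7]
grip_width: 0.014
```

```bash
python3 m.py 12|head -1
```

```text
F [-0.012 -0.394 -5.069  0.033  0.502 -0.016] sd [0.44 0.39 0.57 0.02 0.02 0.02] pos [ 0.4903 -0.1659  0.3432] t 16.3 w 0.01404145149946934
```

{"op": "step_arm", "data": {"motion": [1,0,0,-0.5,0,1,0,0,-0.5,0,1,0,0,0,0,1,0,0,0,0,1,0,0,0,0,1,0,0,0,0,1,0,0,0,0,1,0,0,0,0,1,0,0,0,0,1,0,0,0,0]}}

```text
t: 17.55
position: [0.4904, -0.1659, 0.3442]
eef_rot: [0.04, 0.999, 0.0, -0.0]
contact_force: [-0.4, -0.6, -4.9]
grip_width: 0.0142
```

```bash
python3 m.py 12
```

```text
F [ 1.800e-02  8.400e-02 -5.195e+00  3.400e-02  5.200e-01  1.000e-03] sd [0.49 0.4  0.51 0.02 0.02 0.03] pos [ 0.4904 -0.1659  0.3443] t 18.15 w 0.014286017301161698
prong 255 x [0.5742 0.5787 0.5819] z [0.2638 0.2664 0.2769 0.299  0.3013]
topbar sides 916 x [0.5893 0.5948 0.5992] z [0.2491 0.2553 0.2842 0.3092 0.3106]
prong top4 0.29359835557136477 bar top4 0.3101093113773657
[(0.259, 4), (0.262, 3), (0.265, 12), (0.268, 28), (0.271, 12), (0.274, 4), (0.277, 4), (0.28, 2), (0.283, 3), (0.286, 3), (0.292, 2), (0.298, 1), (0.301, 3), (0.304, 22), (0.307, 33), (0.31, 7), (0.313, 4), (0.316, 3), (0.319, 2), (0.322, 3), (0.325, 1), (0.328, 2), (0.331, 2), (0.334, 5), (0.337, 2)]
prong [(0.259, 1), (0.262, 7), (0.265, 27), (0.268, 23), (0.271, 36), (0.274, 25), (0.277, 31), (0.28, 31), (0.283, 16), (0.286, 3), (0.295, 12), (0.298, 15), (0.301, 4), (0.304, 1)]
```

{"op": "step_arm", "data": {"motion": [1,0,0,-0.6,0,1,2,0,0,0,1,2,0,0,0,1,2,0,0,0,1,1,0,0,0,1,0.5,0,0,0,1,0.5,0,0,0,1,0.5,0,0,0,1,0.5,0,0,0,1,0,0,0,0]}}

```text
t: 19.4
position: [0.4814, -0.1652, 0.3448]
eef_rot: [0.04, 0.999, -0.0, -0.0]
contact_force: [-0.8, -0.0, -5.2]
grip_width: 0.0143
```

```bash
python3 m.py 10
```

```text
F [ 0.213  0.181 -4.892  0.027  0.518  0.008] sd [0.44 0.5  0.39 0.03 0.02 0.04] pos [ 0.4814 -0.1652  0.3448] t 19.9 w 0.014043049403344526
prong 297 x [0.575  0.5789 0.5821] z [0.2617 0.2671 0.2798 0.3073 0.3103]
topbar sides 613 x [0.5799 0.5853 0.5907] z [0.2502 0.2547 0.2844 0.3097 0.3115]
prong top4 0.29985049920124673 bar top4 0.3100668796121026
[(0.262, 2), (0.265, 18), (0.268, 26), (0.271, 11), (0.274, 3), (0.277, 5), (0.283, 3), (0.286, 2), (0.289, 3), (0.292, 2), (0.295, 1), (0.298, 2), (0.301, 10), (0.304, 14), (0.307, 33), (0.31, 10), (0.313, 3), (0.316, 3), (0.319, 4), (0.322, 1), (0.325, 1), (0.328, 2), (0.331, 1), (0.334, 1), (0.337, 1)]
prong [(0.259, 1), (0.262, 2), (0.265, 19), (0.268, 34), (0.271, 29), (0.274, 20), (0.277, 32), (0.28, 17), (0.283, 25), (0.286, 27), (0.289, 28), (0.292, 8), (0.295, 4), (0.301, 2), (0.304, 11), (0.307, 12), (0.31, 4)]
```

View pics/last.png

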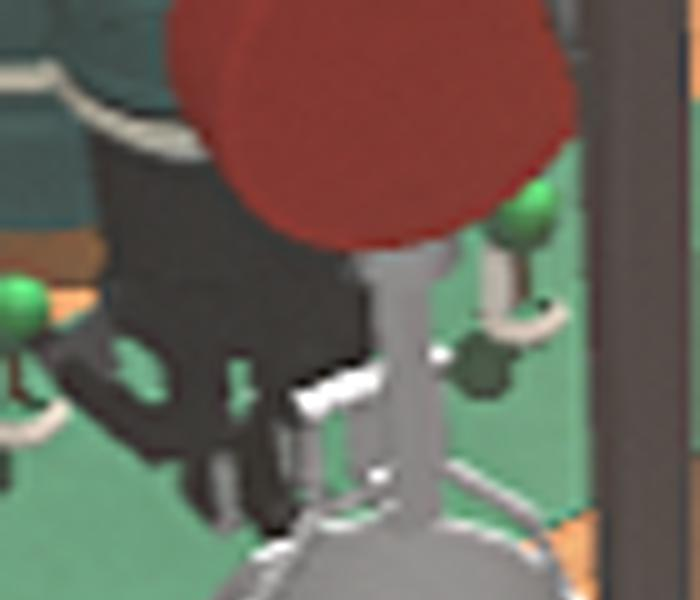

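No side force so far. The bar (crop (340,390)) now hides the prong's tip, and the lit spot at (378,475) is the saddle. I'll creep on.

{"op": "step_arm", "data": {"motion": [1,0.5,0,0,0,1,0.5,0,0,0,1,0.5,0,0,0,1,0.5,0,0,0,1,0.5,0,0,0,1,0,0,0,0,1,0,0,0,0,1,0,0,0,0,1,0,0,0,0,1,0,0,0,0]}}

```text
t: 21.15
position: [0.4789, -0.165, 0.3448]
eef_rot: [0.04, 0.999, -0.0, 0.0]
contact_force: [-0.6, -0.1, -5.0]
grip_width: 0.0143
```

```bash
python3 m.py 10|head -3
```

```text
F [ 0.009  0.03  -5.174  0.031  0.537  0.023] sd [0.55 0.5  0.34 0.04 0.04 0.02] pos [ 0.4789 -0.165   0.3448] t 21.65 w 0.01408694126342979
prong 348 x [0.5749 0.5791 0.5822] z [0.2618 0.267  0.2826 0.3083 0.3106]
topbar sides 591 x [0.5775 0.5827 0.5876] z [0.2495 0.2548 0.2845 0.3099 0.3111]
```

{"op": "step_arm", "data": {"motion": [1,1,0,0,0,1,1,0,0,0,1,1.5,0,0,0,1,1.5,0,0,0,1,2,0,0,0,1,2,0,0,0,1,2,0,0,0,1,2,0,0,0,1,0,0,0,0,1,0,0,0,0]}}

```text
t: 22.9
position: [0.466, -0.164, 0.3448]
eef_rot: [0.04, 0.999, -0.0, 0.0]
contact_force: [0.5, -0.1, -4.9]
grip_width: 0.0139
```

```bash
python3 m.py 4|head -3
```

```text
F [ 0.14   0.396 -4.979  0.013  0.503 -0.035] sd [0.18 0.12 0.28 0.03 0.02 0.01] pos [ 0.466  -0.164   0.3448] t 23.1 w 0.014311471804887104
prong 196 x [0.5681 0.5776 0.5822] z [0.2634 0.2672 0.2893 0.3101 0.3117]
topbar sides 136 x [0.5702 0.623  0.6283] z [0.1803 0.1821 0.1894 0.3094 0.3105]
  return _methods._mean(a, axis=axis, dtype=dtype,
  ret = ret.dtype.type(ret / rcount)
```

{"op": "step_arm", "data": {"motion": [1,3,0,0,0,1,6,0,0,0,1,9,0,0,0,1,10,0,0,0,1,10,0,0,0,1,10,0,0,0,1,7,0,0,0,1,4,0,0,0,1,1,0,0,0,1,0,0,0,0]}}

```text
t: 24.35
position: [0.4062, -0.1592, 0.3448]
eef_rot: [0.04, 0.999, -0.0, 0.0]
contact_force: [-0.1, 0.2, -5.4]
grip_width: 0.0146
```

{"op": "step_arm", "data": {"motion": [1,-0.9,4,0,0,1,-2.2,10,0,0,1,-3.6,16,0,0,1,-4.9,22,0,0,1,-6,27,0,0,1,-6,27,0,0,1,-6,27,0,0,1,-6,27,0,0,1,-6,27,0,0,1,-6,27,0,0]}}

```text
t: 25.6
position: [0.4707, 0.052, 0.3448]
eef_rot: [0.04, 0.999, 0.0, -0.0]
contact_force: [0.9, -0.7, -5.6]
grip_width: 0.0146
```

{"op": "step_arm", "data": {"motion": [1,-6,27,0,0,1,-6,27,0,0,1,-6,27,0,0,1,-6,27,0,0,1,-5.3,24,0,0,1,-4.5,20,0,0,1,-3.6,16,0,0,1,-2.7,12,0,0,1,-1.8,8,0,0,1,-1.8,8,0,0]}}

```text
t: 26.85
position: [0.5299, 0.2425, 0.3448]
eef_rot: [0.04, 0.999, -0.0, 0.0]
contact_force: [-0.2, 0.5, -5.1]
grip_width: 0.0146
```

```bash
python3 - <<'E'
from h import *
a,d,c=snap('scene');b,e,ct=snap('top')
cv2.imwrite('pics/c5.png',np.hstack([cv2.resize(a[140:280,265:405],(480,480)),cv2.resize(b[150:290,165:250],(291,480))]))
P=pts(e,ct);x,y,z=P[...,0],P[...,1],P[...,2]
for P in(pts(d,c),pts(e,ct)):
    q=P[(abs(P[...,0]-.632)<.09)&(abs(P[...,1]-.234)<.09)&(P[...,2]>.182)&(P[...,2]<.203)]
    if len(q)>10:
        A=np.c_[q[:,:2],np.ones(len(q))];s=np.linalg.lstsq(A,(q[:,:2]**2).sum(1),rcond=None)[0];cx,cy=s[:2]/2
        pl=np.linalg.lstsq(A,q[:,2],rcond=None)[0]
        print('rim',len(q),cx,cy,np.sqrt(s[2]+cx**2+cy**2),'z',np.median(q[:,2]),'slope',pl[:2])
    k=P[(abs(P[...,0]-.632)<.09)&(abs(P[...,1]-.234)<.09)&(P[...,2]>.13)&(P[...,2]<.155)];print('floor',len(k),np.median(k,0) if len(k) else '')
o=robot.observe();print(o['position'],o['contact_force'],o['wrist_torque'],o['t'])
E
```

```text
rim 200 0.6265402624825529 0.23212901408676073 0.06425058384595822 z 0.1874525165907146 slope [-0.04275977 -0.0130418 ]
floor 320 [0.61642274 0.25544645 0.14569318]
rim 78 0.6311058792184843 0.23559971097837573 0.06281096384977206 z 0.1869075357175367 slope [-0.02616805 -0.00664648]
floor 380 [0.64804713 0.21921148 0.14325855]
[0.52992158 0.24261969 0.34479873] [ 8.05608269e-02  9.87874801e-04 -4.67630446e+00] [ 0.02202381  0.52837224 -0.04920491] 26.95
```

View pics/c5.png

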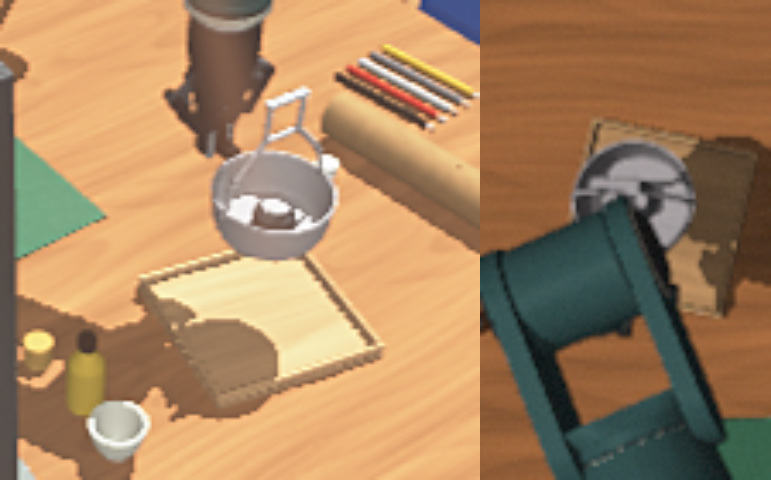

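The pan hangs level over the tray (top crop (635,195)) with the casting in it, and the bystanders are unmoved. I'll lower it.

{"op": "step_arm", "data": {"motion": [1,0,0,5,0,1,0,0,12,0,1,0,0,18,0,1,0,0,20,0,1,0,0,20,0,1,0,0,18,0,1,0,0,14,0,1,0,0,8,0,1,0,0,5,0,1,0,0,3,0]}}

```text
t: 28.2
position: [0.5299, 0.2423, 0.222]
eef_rot: [0.04, 0.999, 0.0, 0.0]
contact_force: [-0.1, 0.1, -4.6]
grip_width: 0.0141
```

{"op": "step_arm", "data": {"motion": [1,0,0,1,0,1,0,0,1,0,1,0,0,1,0,1,0,0,1,0,1,0,0,1,0,1,0,0,1,0,1,0,0,1,0,1,0,0,1,0,1,0,0,0,0,1,0,0,0,0]}}

```text
t: 29.45
position: [0.5298, 0.2423, 0.2138]
eef_rot: [0.04, 0.999, -0.0, 0.0]
contact_force: [-0.5, 0.1, -5.2]
grip_width: 0.0144
```

```bash
python3 m.py 8 2>/dev/null|head -1
```

```text
F [-0.143 -0.225 -5.195  0.011  0.509 -0.017] sd [0.35 0.29 0.43 0.03 0.03 0.04] pos [0.5298 0.2422 0.2138] t 29.85 w 0.014480068830745615
```

{"op": "step_arm", "data": {"motion": [1,0,0,0.5,0,1,0,0,0.5,0,1,0,0,0.5,0,1,0,0,0.5,0,1,0,0,0.5,0,1,0,0,0.5,0,1,0,0,0,0,1,0,0,0,0,1,0,0,0,0,1,0,0,0,0]}}

```text
t: 31.1
position: [0.5298, 0.2423, 0.2108]
eef_rot: [0.04, 0.999, 0.0, 0.0]
contact_force: [-1.2, -0.2, -2.5]
grip_width: 0.0139
```

```bash
python3 m.py 6 2>/dev/null|head -1
```

```text
F [-0.988 -0.243 -2.778  0.066  0.357  0.022] sd [0.3  0.31 0.33 0.02 0.04 0.03] pos [0.5298 0.2422 0.2108] t 31.4 w 0.014703671376181414
```

{"op": "step_arm", "data": {"motion": [1,0,0,0.25,0,1,0,0,0,0,1,0,0,0.25,0,1,0,0,0,0,1,0,0,0,0,1,0,0,0,0,1,0,0,0,0,1,0,0,0,0,1,0,0,0,0,1,0,0,0,0]}}

```text
t: 32.65
position: [0.5297, 0.2422, 0.2103]
eef_rot: [0.04, 0.999, 0.0, -0.0]
contact_force: [-2.6, -0.2, -2.5]
grip_width: 0.0142
```

```bash
python3 m.py 6 2>/dev/null|head -1
```

```text
F [-2.182  0.715 -1.768  0.053  0.417  0.012] sd [0.62 0.36 0.39 0.03 0.01 0.04] pos [0.5297 0.2423 0.2103] t 32.95 w 0.014331879883763533
```

{"op": "step_arm", "data": {"motion": [1,0,0,0.25,0,1,0,0,0.25,0,1,0,0,0,0,1,0,0,0,0,0.75,0,0,0,0,0.65,0,0,0,0,0.5,0,0,0,0,0.4,0,0,0,0,0.4,0,0,0,0,0.4,0,0,0,0], "grip_force": 20}}

```text
t: 34.2
position: [0.5297, 0.2422, 0.2098]
eef_rot: [0.04, 0.999, -0.0, 0.0]
contact_force: [-0.1, -0.2, -0.1]
grip_width: 0.0511
```

```bash
python3 m.py 4 2>/dev/null|head -1
```

```text
F [ 0.11   0.12  -0.1   -0.013  0.021  0.024] sd [0.31 0.42 0.59 0.02 0.02 0.02] pos [0.5297 0.2423 0.2098] t 34.4 w 0.051254315973226036
```

Released, with no force on the tool. I'll retreat straight up, then back.

{"op": "step_arm", "data": {"motion": [0.4,0,0,-4,0,0.4,0,0,-10,0,0.4,0,0,-18,0,0.4,0,0,-25,0,0.4,0,0,-30,0,0.4,0,0,-30,0,0.4,20,0,-30,0,0.4,40,0,-20,0,0.4,40,0,0,0,0.4,20,0,0,0]}}

```text
t: 35.65
position: [0.4084, 0.2517, 0.3787]
eef_rot: [0.04, 0.999, 0.001, 0.001]
contact_force: [0.1, -1.0, 0.7]
grip_width: 0.0511
```

```bash
python3 - <<'E'
from h import *
a,d,c=snap('scene');b,e,ct=snap('top')
cv2.imwrite('pics/c6.png',np.hstack([cv2.resize(a[150:290,225:405],(500,389)),cv2.resize(b[150:259,165:249],(300,389))]))
for P in(pts(d,c),pts(e,ct)):
    q=P[(abs(P[...,0]-.632)<.09)&(abs(P[...,1]-.234)<.09)&(P[...,2]>.05)&(P[...,2]<.062)]
    A=np.c_[q[:,:2],np.ones(len(q))];s=np.linalg.lstsq(A,(q[:,:2]**2).sum(1),rcond=None)[0];cx,cy=s[:2]/2
    print('rim',len(q),cx,cy,np.sqrt(s[2]+cx**2+cy**2),'z',np.median(q[:,2]),'slope',np.linalg.lstsq(A,q[:,2],rcond=None)[0][:2])
P=pts(e,ct);m=(P[...,2]>.025)&(P[...,2]<.12)&(P[...,0]>.3)&(P[...,0]<.8)&(P[...,1]>-.1)&(P[...,1]<.1)
n_,l,st,_=cv2.connectedComponentsWithStats(m.astype(np.uint8))
for i in range(1,n_):
    if st[i,4]>20: print(np.nanmedian(P[l==i],0).round(3))
o=robot.observe();print(o['position'],o['t'])
E
```

```text
rim 143 0.6273129061543133 0.2320488021094947 0.06457866668141952 z 0.05409006290576568 slope [-0.0105389  -0.00357055]
rim 106 0.6260012109614296 0.23502812354526537 0.06500111987346627 z 0.05407443663003353 slope [-0.01924614  0.00201313]
[ 0.692 -0.002  0.04 ]
[0.614 0.008 0.07 ]
[0.537 0.002 0.03 ]
[0.40860531 0.25182374 0.37862333] 35.75
```

View pics/c6.png

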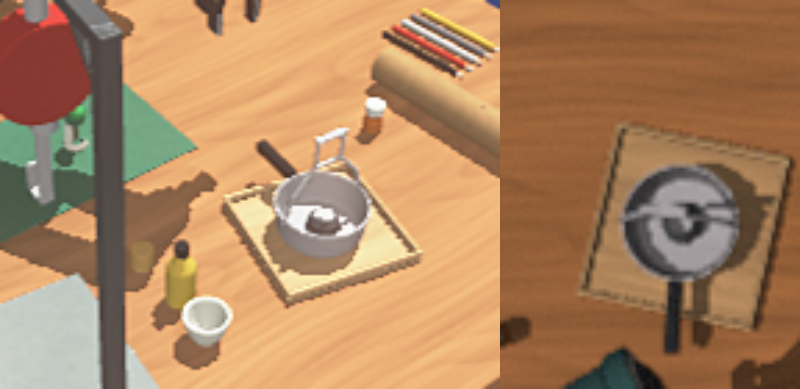

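The pan stands flat inside the tray (scene crop (322,210)) with the casting in it. The hook is free at (40,190) and the bystanders are in place.

```bash
python3 -c "
from workcell import robot
print(robot.hand_in())"
```

```text
the job is handed in; nothing more can be done
None
```

The pan, with the casting in it, is off the hook and standing on the tray floor. I let go of it, backed the arm clear, and handed the job in at about 36 s. No verdict was reported.

**Unhooking:** I gripped the handle and lifted in stages. The load on the arm rose about 0.11 N per mm and levelled off at about 5.1 N. I raised the eye to about 77.5 mm above its starting height and drew it out, with no side force above the noise.

**Setting down:** I lowered the pan in 0.25–0.5 mm steps once it was near the floor. As the far edge touched, the drag on the arm reached about 2 N, far below the 18 N limit.

**Last checks:**
- **Pan position:** its centre is about 5 mm from the tray's, and the rim is at about 54 mm, where it should be for a pan on the floor.
- **Pan tilt:** the fitted rim slope is 0.01–0.02 rad, under the 0.06 limit.
- **Casting:** it lies in the pan near the middle.
- **Bystanders:** the glue, cup and weight measured within about 5 mm of where they started. I did not re-measure the jar or the paint, though the paint looks in place in the last picture.
- **Arm:** clear of everything.

**One disagreement:** the force readings put the hook's stop about 46.5 mm above the start, while the camera put it about 43 mm. I drew the pan out at a height that suited both.

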